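# Clamp a round blank in the cam-lever holder and hold it

### The job

Put the round metal blank (not the square one) flat into the round nest of the clamping holder and let go of it, then swing the sprung cam lever up to its highest-lift position, where the lever stands straight up, so that the plunger clamps the blank. Finish while still holding the lever there: it springs back if released. Leave the square blank and the other things on the bench where they are.

Things in the scene. Friction and masses are not known exactly. Their poses are not given: they have to be found in the camera images.
- cam_fixture: Fixed clamping holder, heading varies: dark base plate 165 x 96 x 10 mm with an aluminium die block (76 x 76 mm, top 24 mm above the bench) holding the round nest, and two cheeks (tops at 50 mm) with the cam lever. Origin at bench level under the nest's centre; x points from nest to lever (base x -48 to 117 mm, cheeks 54 to 98 mm, y within 33 mm), y along the hinge pin, z up.
- nest (a point): Centre of the nest's flat floor, 16 mm above the bench. The nest is a round blind hole 48 mm across and 8 mm deep, open from above. A seated blank has its underside on this floor and stands 14 mm proud of the die block, so grip only its upper half.
- lever_hinge (a point): Point on the axis of the lever's hinge pin, at x = 76 mm, z = 34 mm in the holder's frame. The axis is level, along the holder's y.
- lever_grip (a point): Centre of the lever's crossbar: a level black round bar 14 mm thick and 80 mm long, parallel to the hinge pin, on the end of the 10 mm thick lever rod (which meets it in the middle), 100 mm from the hinge axis. At rest it is 68 mm above the bench, 170 mm from the nest's centre along the holder's x; with the lever straight up 134 mm, right over the hinge.
- cam_lever (a joint): Lever angle, rad. 0 = rest against its stop, leaning away from the nest 20 degrees above level; grows as the crossbar rises and swings towards the nest. At 1.22 the lever is straight up: highest lift, plunger fully forward. Beyond (stop at 1.75) the plunger draws back again. A spring always pulls it back to 0, with about 2 N at the crossbar.
- plunger: Steel plunger driven by the cam; origin at the centre of its flat 14 x 6 mm nose, 20 mm above the bench. With the lever at 0 the nose is inside the nest's wall (x = 27.5 mm in the holder's frame); at highest lift it has come 8 mm towards the nest's centre and squeezes a seated round blank against the opposite wall.
- round_blank: Loose round steel blank, a plain disc 44 mm in diameter and 22 mm high, about 90 g, lying flat on the bench; fits the nest with 2 mm to spare all round. Origin at the centre of its underside.
- square_blank: Loose square steel blank, 40 x 40 mm and 22 mm high; does not fit the nest and is to stay where it is. Origin at the centre of its underside.
- beaker: Glass beaker 94 mm wide and 124 mm high standing at the left; bystander. Origin under its centre.
- stopper: Pale silicone stopper, 34 mm wide and 26 mm high, at the right, between the blanks and the dish; bystander. Origin under its centre.
- rubber_pad: Black rubber block 22 x 50 x 15 mm behind the work; bystander. Origin under its centre.
- dish: Closed petri dish, 92 mm wide and 19 mm high, at the right; bystander. Origin under its centre.
- bottle: White sample bottle, 51 mm wide and 100 mm high, behind the work; bystander. Origin under its centre.
Not all that is in view belongs to the job. What is shaped like the round_blank but green is not meant.

How it is judged:
By the outcome, as a careful person would: the job done as asked, in the order asked, and still so for the second after the job is handed in, while the arm keeps its last pose, push and grip.
It also fails if it takes over 51 s, if anything falls off the work surface, if the arm or the gripper's body presses on something with over 40 N, if the wrist force passes 120 N, or if a joint passes its speed limit or range.

### The arm

A 7-joint arm with a two-finger parallel gripper is mounted at the origin on a cart in front of the work surface, level with it; the furniture and walls round the work are solid. World frame = base frame: x ahead of the robot, y to its left, z up, the work surface at z = 0. Lengths are in m, angles in rad, forces in N, time in s.
With the tool pointing down it reaches from about 0.4 to 0.85 m from the base axis. Payload 4.4 kg.
Tool frame: the origin (TCP) lies on the centre line of the jaws, within the pads' length; the fingertips stand 25 mm ahead of it and the grasp point (between the pads) lies 6 mm ahead of it (manip.tcp_to_tips is the distance from the TCP to the fingertips, in m); z points along the fingers, y is the line along which they close (so a half turn about z gives the same grasp; the last joint's range is limited). The gripper opens to 94 mm and grips with 3 to 60 N. Pads are 16 mm wide; open, the fingers measure 119 mm over their backs; the gripper's body (75 mm by 177 mm) begins 78 mm behind the grasp point.
Start: joints at [-1.309, 0.628, 0.038, 1.517, -0.027, 0.996, -0.02], TCP at [0.209, 0.615, 0.23] pointing down, gripper open.
Joint ranges: [-3.06, 3.06], [-0.37, 2.12], [-1.25, 1.32], [0.18, 2.47], [-1.1, 4.24], [0.23, 1.98], [-2.94, 2.94]. Speed limits (rad/s): [2.57, 2.57, 3.14, 3.14, 3.14, 3.14, 3.14].

### API

Orientations are given as a unit quaternion [x, y, z, w].
In Python, from plant import manip, imaging, job gives the robot as it stands. The module is installed in compiled form; this text tells all that it offers.
- The arm moves only by the tool drive_tool, never from a script. Its argument "plan" is one flat list of numbers, 4 for each row, row after row: the shift along the tool's x, y, z scaled (see below), then the turn about the tool's z scaled (see below). A call has 1 to 20 rows; each row is the pose to reach, as a shift and turn from the pose commanded when the call began, along the tool's axes at that moment, turning the shorter way round; what a row does not reach only later rows make up. The controller multiplies each number of a shift by 0.2 m and each number of a turn by pi rad. A row lasts 1/10 s, in which the tool goes at most 50 mm and 8.59 degrees, less where a joint would pass 70% of its speed; a pose out of reach is approached as far as the arm can. A call with a number of a shift or a turn outside -1 to 1 is refused whole. A call with a gripper value outside its range is refused whole. "jaw" is the closure, from -1 (fully open) to 1 (shut), so that 0 is half open, set as the call begins (left out, the last holds). The fingers move at their own pace and stop on an object; the grip force is fixed at half the most. Time passes only in rows, so rows that repeat a pose let the fingers close. It gives the time, the measured TCP pose, the force, the opening and the grip force at its end, in the units of the state.
- manip.read_state(): the state, without advancing time (a new reading comes with each control period).
- imaging.camera(name): name is "scene" or "top" or "wrist"; returns a dict with "image" (420x560x3 uint8, red, green, blue), "camera_matrix" (3x3 intrinsics, pixels), "cam_to_world" (4x4, takes a point from camera to world coordinates); the wrist camera has in their place "hand_eye" (4x4, takes a point from camera to tool coordinates, whose origin is the TCP and whose axes are the flange's). Camera axes: x right, y down, z forward; pixel columns grow to the right and rows downward; lengths in m; the calibration is good to about 2 mm. A picture is of the moment at which its call begins: read the wrist's pose just before it. There is no depth.
- job.hand_in(): hands the job in; it is judged then, once.
The state is a dict: "t": time; "q": joint angles; "joint_vel": joint speeds; "effort": joint torques, N m; "tcp_pos": TCP position; "ee_rot": TCP orientation; "ft_force": force on the tool from outside, world axes, zero at the start; "torque": the same for the moment, N m; "grip_width": finger opening in m; "finger_force": force on a finger pad.
Only numpy, scipy, OpenCV 4.12 (cv2) and the standard library are available. Lean on these libraries where they do the work, as an engineer would, in place of code of your own. Each camera call takes 0.05 s, during which the arm holds its last target. There are 200 camera calls.

## Working session

There is one attempt and no reset: what is moved stays moved. The work goes in short steps, Python scripts to look and compute and a tool call to move; the robot and the scene stay as the last step left them, time stands still between calls to the robot, and variables do not carry over. Pictures are saved under pics/ and viewed, at most 13 in all, crops included, and the job is handed in when it is done.

Besides the shell and the picture viewer there is one more tool, called after ">>>" in YAML: its name, and indented under it one key for each argument. drive_tool: Moves the arm, as the interface text tells. Shifts and turns lie within -1 to 1; 1 stands for 0.2 m of shift or pi rad of turn. Its arguments: {"type":"object","properties":{"plan":{"type":"array"},"jaw":{"type":"number"}},"required":["plan"]}

```bash
mkdir -p pics; cat > h.py <<'E'
import numpy as np, cv2
from scipy.spatial.transform import Rotation as R
from plant import manip, imaging, job
def shot(name,fn=None):
    s=manip.read_state(); c=imaging.camera(name)
    if 'hand_eye' in c:
        T=np.eye(4);T[:3,:3]=R.from_quat(s['ee_rot']).as_matrix();T[:3,3]=s['tcp_pos'];M=T@c['hand_eye']
    else: M=c['cam_to_world']
    im=cv2.cvtColor(c['image'],cv2.COLOR_RGB2BGR)
    if fn: cv2.imwrite('pics/'+fn,im)
    np.savez('last_'+name,im=im,K=c['camera_matrix'],M=M)
    return im,c['camera_matrix'],M
def load(name):
    d=np.load('last_'+name+'.npz');return d['im'],d['K'],d['M']
def cast(K,M,uv,z):
    d=M[:3,:3]@np.linalg.inv(K)@np.array([uv[0],uv[1],1.]);o=M[:3,3]
    return o+d*(z-o[2])/d[2]
def proj(K,M,p):
    q=K@(M[:3,:3].T@(np.asarray(p)-M[:3,3]));return q[:2]/q[2]
def mv(p):  # world point -> tool shift scaled
    s=manip.read_state();return R.from_quat(s['ee_rot']).as_matrix().T@(np.asarray(p)-s['tcp_pos'])/0.2
E
python3 - <<'E'
from h import *
a=shot('top','top1.png');b=shot('scene','scene1.png')
s=manip.read_state();print(s,a[2],a[1]);print(R.from_quat(s['ee_rot']).as_matrix())
E
```

```text
{'t': 0.1, 'q': array([-1.30879498,  0.62923213,  0.03843154,  1.51820891, -0.02699146,
        0.99630262, -0.02000197]), 'joint_vel': array([ 6.37734972e-04, -2.46933094e-03, -1.21886951e-03, -1.66116343e-03,
       -1.31381205e-03, -8.78536751e-05, -1.07828029e-03]), 'effort': array([ 2.63023838e-03, -5.50800169e+01,  1.14724405e+00, -1.87119806e+01,
       -5.22024720e-02,  1.91856944e-02,  5.26204838e-05]), 'tcp_pos': array([0.20907008, 0.61490169, 0.22967864]), 'ee_rot': array([ 1.63160528e-01,  9.86599197e-01, -8.06880054e-04, -1.26712454e-04]), 'ft_force': array([-0.15416347, -0.83433332, -0.48863325]), 'torque': array([ 0.06180103, -0.01362478, -0.01521051]), 'finger_force': 0.0, 'grip_width': 0.09392190846877166} [[-0.0117599  -0.99795576  0.0628172   0.53689254]
 [-0.99978487  0.01280839  0.01631468 -0.00154245]
 [-0.01708591 -0.06261183 -0.99789169  1.30293126]
 [ 0.          0.          0.          1.        ]] [[386.09084278   0.         275.14122064]
 [  0.         386.09084278 211.04691612]
 [  0.           0.           1.        ]]
[[-9.46757252e-01  3.21947888e-01 -5.13330762e-04]
 [ 3.21948297e-01  9.46755982e-01 -1.55078548e-03]
 [-1.32731414e-05 -1.63348337e-03 -9.99998666e-01]]
```

View pics/top1.png

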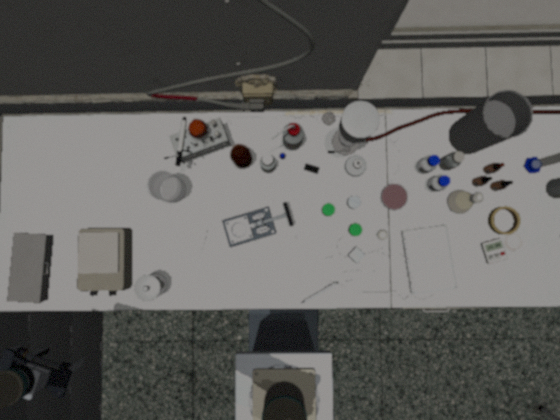

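View pics/scene1.png

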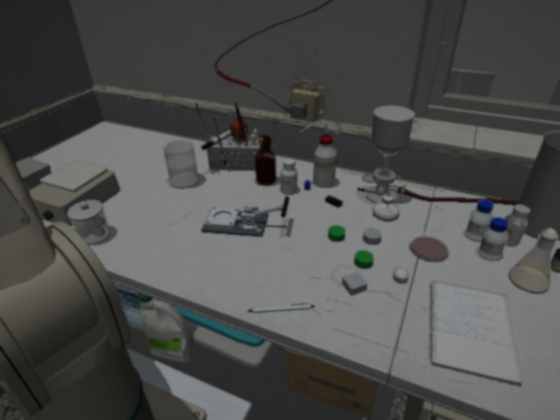

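Top view: the fixture is at (258,225), with its nest at about (240,228) and its crossbar at (289,214). Candidates for the round blank:
- Grey disc at (355,202), scene (372,236)
- Green discs at (328,210) and (354,229)
- Square blank at (356,255)
- Stopper at (381,235)
- Flask/dish at (356,165)

I choose the grey disc and will check it in one crop.

```bash
python3 - <<'E'
from h import *
im,K,M=load('top'); im2,K2,M2=load('scene')
a=cv2.resize(im[180:270,215:395],None,fx=4.4,fy=4.4,interpolation=cv2.INTER_CUBIC)[:396,:792]
b=cv2.resize(im2[215:300,320:420],None,fx=2.3,fy=2.3,interpolation=cv2.INTER_CUBIC)
c=np.zeros((600,800,3),np.uint8);c[:a.shape[0],:a.shape[1]]=a;c[400:400+b.shape[0],:b.shape[1]]=b[:200]
cv2.imwrite('pics/crop.png',cv2.convertScaleAbs(c,alpha=1.2))
for n,uv,z in [('round',(355,202),.022),('nest',(240,228),.024),('bar',(289,214),.068),('square',(356,255),.022)]: print(n,cast(K,M,uv,z).round(3))
print(cast(K2,M2,(372,234),.022))
E
```

```text
round [ 0.644 -0.246  0.022]
nest [0.563 0.137 0.024]
bar [ 0.605 -0.026  0.068]
square [ 0.469 -0.245  0.022]
[ 0.64110224 -0.24248153  0.022     ]
```

View pics/crop.png

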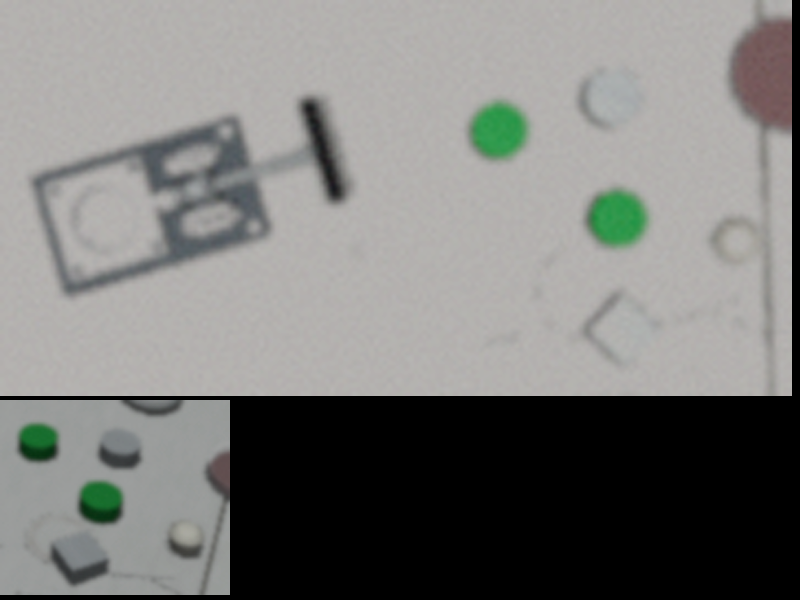

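The crop confirms it: the grey metal disc at top (354,202) is round, and the grey piece at (356,255) is the square. Moving towards it.

>>> drive_tool:
  plan: [-0.92, -0.85, 0, 0.316, -0.92, -0.85, 0, 0.316, -0.92, -0.85, 0, 0.316, -0.92, -0.85, 0, 0.316, -0.92, -0.85, 0, 0.316, -0.92, -0.85, 0, 0.316, -0.92, -0.85, 0, 0.316, -0.92, -0.85, 0, 0.316]
  jaw: -0.36

```text
t: 0.9
tcp_pos: [0.3288, 0.3948, 0.2303]
ee_rot: [0.614, 0.79, -0.0, 0.0]
ft_force: [-1.1, -0.5, -0.2]
grip_width: 0.0639
finger_force: 0.0
```

>>> drive_tool:
  plan: [-1, 0.7, 0, 0, -1, 0.7, 0, 0, -1, 0.7, 0, 0, -1, 0.7, 0, 0, -1, 0.7, 0, 0, -1, 0.7, 0, 0]

```text
t: 1.5
tcp_pos: [0.5189, 0.2298, 0.2305]
ee_rot: [0.616, 0.788, -0.0, 0.003]
ft_force: [-0.9, -0.2, -0.8]
grip_width: 0.0635
finger_force: 0.0
```

```bash
python3 - <<'E'
from h import *
im,K,M=shot('wrist','w1.png');s=manip.read_state()
print(s['t'],s['tcp_pos'],R.from_quat(s['ee_rot']).as_matrix().round(3),imaging.camera('wrist')['hand_eye'].round(3),K)
print('nest px',proj(K,M,(.563,.137,.024)))
E
```

```text
1.55 [0.51593819 0.23314422 0.23015328] [[-0.244  0.97   0.001]
 [ 0.97   0.244 -0.001]
 [-0.002  0.    -1.   ]] [[-0.    -0.963 -0.269  0.078]
 [ 1.    -0.     0.001  0.002]
 [-0.001 -0.269  0.963 -0.155]
 [ 0.     0.     0.     1.   ]] [[340.35392935   0.         278.34414478]
 [  0.         340.35392935 204.31643056]
 [  0.           0.           1.        ]]
nest px [293.6719489  267.43113701]
```

View pics/w1.png

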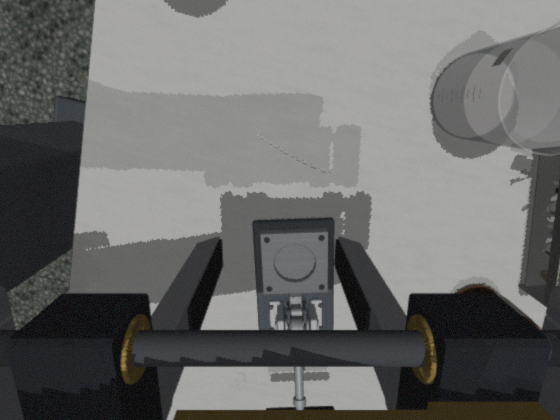

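The wrist view shows the holder with the nest circle at (295,262), the base plate's far edge from (254,219) to (333,218), and the lever rod running down to (300,400).

```bash
python3 - <<'E'
from h import *
im,K,M=load('wrist')
g=cv2.cvtColor(im,cv2.COLOR_BGR2GRAY)[230:292,262:328]
g4=cv2.resize(g,None,fx=4,fy=4,interpolation=cv2.INTER_CUBIC)
c=cv2.HoughCircles(g4,cv2.HOUGH_GRADIENT,1,50,param1=60,param2=20,minRadius=70,maxRadius=100)
print(c)
for u,v,r in c[0][:3]:
    uv=(u/4+262,v/4+230);print(uv,r/4,cast(K,M,uv,.024).round(4))
# base-plate dark region outline
hsv=im.max(2); m=((hsv>35)&(hsv<80)).astype(np.uint8); 
for row in (225,232): print(row,im[row,245:340:4].max(1))
a=cast(K,M,(254,219),.01);b=cast(K,M,(333,218),.01);print(a,b,np.linalg.norm(a-b),np.degrees(np.arctan2(*(b-a)[[1,0]])))
p=cast(K,M,(300,400),.068*.9);n=cast(K,M,(295,262),.024);print(p,np.degrees(np.arctan2(*(p-n)[[1,0]])))
E
```

```text
[[[128.5 121.5  87.6]]]
(np.float32(294.125), np.float32(260.375)) 21.9 [0.5612 0.1458 0.024 ]
225 [104 102  49  49  51  55  51  50  51  52  54  52  52  48  52  54  51  53
  56  52  55  53  51 101]
232 [102 102  53  48  62  59  61  62  65  68  65  71  70  75  78  80  85  83
  93  94 101  55  49 100]
[0.50517666 0.1790837  0.01      ] [0.59380799 0.20217601 0.01      ] 0.09159021742331011 14.603375910345997
[ 0.60732097 -0.01021051  0.0612    ] -73.88425654949499
```

>>> drive_tool:
  plan: [-1, 0, 0, 0, -1, 0, 0, 0, -1, 0, 0, 0, -1, 0, 0, 0, -1, 0, 0, 0, -1, 0, 0, 0]

```text
t: 2.2
tcp_pos: [0.5628, 0.0433, 0.2303]
ee_rot: [0.613, 0.79, 0.0, -0.001]
ft_force: [-0.7, 1.2, 0.7]
grip_width: 0.064
finger_force: 0.0
```

>>> drive_tool:
  plan: [-0.9, 0, 0, 0, -0.9, 0, 0, 0, -0.9, 0, 0, 0, -0.9, 0, 0, 0, -0.9, 0, 0, 0, -0.9, 0, 0, 0]

```text
t: 2.8
tcp_pos: [0.6081, -0.1286, 0.2299]
ee_rot: [0.612, 0.791, 0.001, -0.001]
ft_force: [-0.2, 0.1, 0.4]
grip_width: 0.0636
finger_force: 0.0
```

```bash
python3 - <<'E'
from h import *
im,K,M=shot('wrist','w2.png');s=manip.read_state();print(s['tcp_pos'],proj(K,M,(.644,-.246,.022)))
E
```

```text
[ 0.60810331 -0.12776846  0.22994004] [281.12537776 285.28509451]
```

View pics/w2.png

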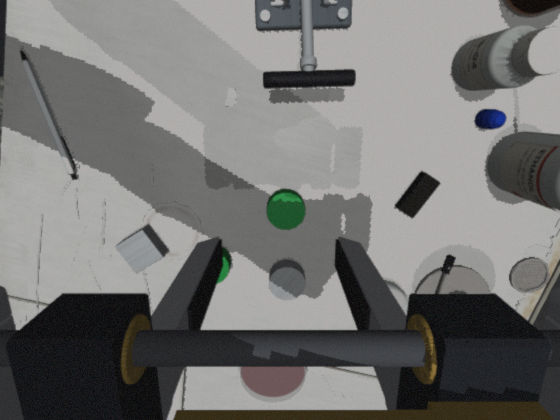

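Blank in the wrist view: top face centre about (287,276), with a green cap at (286,209) and the crossbar at (309,77). Measuring both.

```bash
python3 - <<'E'
from h import *
im,K,M=load('wrist')
g=cv2.cvtColor(im,cv2.COLOR_BGR2GRAY)[252:306,258:316]
g4=cv2.resize(g,None,fx=4,fy=4,interpolation=cv2.INTER_CUBIC)
c=cv2.HoughCircles(g4,cv2.HOUGH_GRADIENT,1,20,param1=60,param2=15,minRadius=58,maxRadius=90)
for u,v,r in c[0][:4]:
    uv=(u/4+258,v/4+252);p=cast(K,M,uv,.022);print(uv,r/4,p.round(4),mv([p[0],p[1],.019]).round(3))
print(g[::4,29],g[22,::4])
m=(im.max(2)<40)[55:95,255:365].astype(np.uint8);n,l,st,ce=cv2.connectedComponentsWithStats(m);i=1+np.argmax(st[1:,4])
ys,xs=np.nonzero(l==i);x,y=ce[i]+[255,55];r=cv2.minAreaRect(np.c_[xs,ys].astype(np.float32))
print(x,y,st[i],r);b=cast(K,M,(x,y),.070);e=cast(K,M,(355,75.5),.068)-cast(K,M,(264,78.5),.068);print(b,np.linalg.norm(e),np.degrees(np.arctan2(e[1],e[0])))
E
```

```text
(np.float32(286.875), np.float32(284.875)) 18.2 [ 0.6505 -0.2438  0.022 ] [-0.618  0.059  1.053]
(np.float32(286.625), np.float32(277.375)) 17.95 [ 0.6476 -0.2344  0.022 ] [-0.569  0.057  1.053]
[104 106  50  53  90  94  94  92  91  89 143 147 166 173] [172 172 173  56  94  92  90  93  93  94  92  74 106 108 108]
308.719683655536 78.53427065026362 [   9   15   90   18 1138] ((53.50973129272461, 23.418380737304688), (15.181941986083984, 89.30143737792969), 88.66777801513672)
[ 0.6095143  -0.02107096  0.07      ] 0.07965789537545123 16.32761979899033
```

>>> drive_tool:
  plan: [-0.61, 0.05, 0.3, 0, -0.61, 0.05, 0.3, 0, -0.61, 0.05, 0.3, 0, -0.61, 0.05, 0.5, 0, -0.61, 0.05, 0.7, 0, -0.61, 0.05, 0.8, 0, -0.61, 0.05, 0.88, 0, -0.61, 0.05, 0.93, 0, -0.61, 0.05, 0.97, 0, -0.61, 0.05, 0.97, 0, -0.61, 0.05, 0.97, 0]

```text
t: 3.95
tcp_pos: [0.6485, -0.2478, 0.0374]
ee_rot: [0.613, 0.79, 0.0, 0.001]
ft_force: [-0.3, -0.1, 0.5]
grip_width: 0.0641
finger_force: 0.0
```

>>> drive_tool:
  plan: [0, 0, 0, 0, 0, 0, 0, 0, 0, 0, 0, 0, 0, 0, 0, 0, 0, 0, 0, 0, 0, 0, 0, 0, 0, 0, 0, 0, 0, 0, 0, 0]
  jaw: 1

```text
t: 4.75
tcp_pos: [0.6483, -0.248, 0.0371]
ee_rot: [0.613, 0.79, 0.0, 0.001]
ft_force: [-1.2, 0.1, 5.7]
grip_width: 0.0431
finger_force: 30.0
```

>>> drive_tool:
  plan: [0, 0, -0.1, 0, 0, 0, -0.3, 0, 0, 0, -0.5, 0, 0, 0, -0.5, 0, 0, 0, -0.5, 0, 0, 0, -0.5, 0]

```text
t: 5.35
tcp_pos: [0.6466, -0.247, 0.1346]
ee_rot: [0.613, 0.79, -0.0, -0.002]
ft_force: [0.5, 0.1, -1.5]
grip_width: 0.043
finger_force: 30.0
```

```bash
python3 - <<'E'
from h import *
im,K,M=shot('wrist');s=manip.read_state();print(s['tcp_pos'],s['grip_width'],s['finger_force'])
p=s['tcp_pos']-[0,0,.015]; print('expected top px',proj(K,M,p))
c=im[260:420,180:380];cv2.imwrite('pics/w3.png',cv2.convertScaleAbs(cv2.resize(c,None,fx=3.7,fy=3.7),alpha=1.5))
E
```

```text
[ 0.64653871 -0.24704576  0.13433338] 0.042860518267810385 29.99946802854538
expected top px [275.12434888 257.81898375]
```

View pics/w3.png

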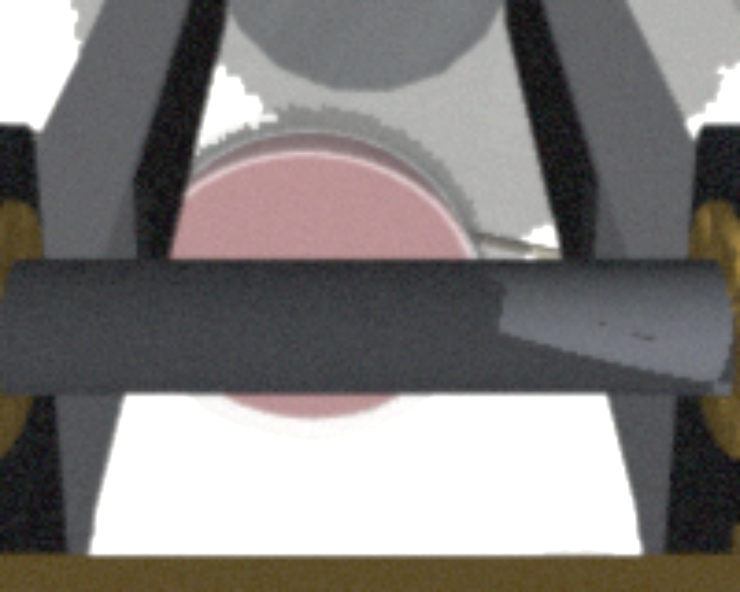

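The blank sits in the jaws, its near edge at crop (367,90), which is pixel (279,284). Working out its offset.

```bash
python3 - <<'E'
from h import *
im,K,M=load('wrist')
s=manip.read_state();Rt=R.from_quat(s['ee_rot']).as_matrix()
for u,v in [(279,284.5),(245,266),(313,266)]:
    print((Rt.T@(cast(K,M,(u,v),s['tcp_pos'][2]-.015)-s['tcp_pos']))[:2].round(4))
g=cv2.cvtColor(im,cv2.COLOR_BGR2GRAY);print(g[205:300:3,279])
E
```

```text
[-0.0161  0.0022]
[-0.0049 -0.0164]
[-0.0049  0.0207]
[ 68  68 144 146 147 147 147 147 133  82  81  76  75  76  76  80  79  77
  75  78  78  79  79  79  79  81  82 121 119  91  94 100]
```

>>> drive_tool:
  plan: [0.1, 0.04, -0.33, 0, 0.3, 0.04, -0.33, 0, 0.9, 0.04, -0.33, 0, 0.9, 0.04, -0.33, 0, 0.9, 0.04, -0.33, 0, 0.9, 0.04, -0.33, 0, 0.9, 0.04, -0.33, 0]

```text
t: 6.1
tcp_pos: [0.6107, -0.0718, 0.2015]
ee_rot: [0.613, 0.79, -0.001, -0.0]
ft_force: [-0.4, -0.4, -0.6]
grip_width: 0.0425
finger_force: 30.0
```

>>> drive_tool:
  plan: [0.25, 0.04, 0, 0, 0.5, 0.04, 0, 0, 0.7, 0.04, 0, 0, 0.9, 0.04, 0, 0, 0.9, 0.04, 0, 0, 0.9, 0.04, 0, 0, 0.9, 0.04, 0, 0, 0.9, 0.04, 0, 0]

```text
t: 6.9
tcp_pos: [0.5749, 0.1021, 0.2023]
ee_rot: [0.615, 0.789, -0.0, 0.001]
ft_force: [-0.0, -0.3, -1.1]
grip_width: 0.0431
finger_force: 30.0
```

```bash
python3 - <<'E'
from h import *
im,K,M=shot('wrist');s=manip.read_state();print(s['t'],s['tcp_pos'],s['grip_width'],s['finger_force'])
q=proj(K,M,(.563,.143,.024)).astype(int);print(q)
x0,y0=max(q[0]-100,0),max(q[1]-75,0);c=im[y0:y0+150,x0:x0+200];print(x0,y0)
cv2.imwrite('pics/w4.png',cv2.convertScaleAbs(cv2.resize(c,None,fx=4,fy=4,interpolation=cv2.INTER_CUBIC),alpha=1.5))
E
```

```text
6.95 [0.57483164 0.10258236 0.20240264] 0.04324954938947921 29.999450147151947
[274 146]
174 71
```

View pics/w4.png

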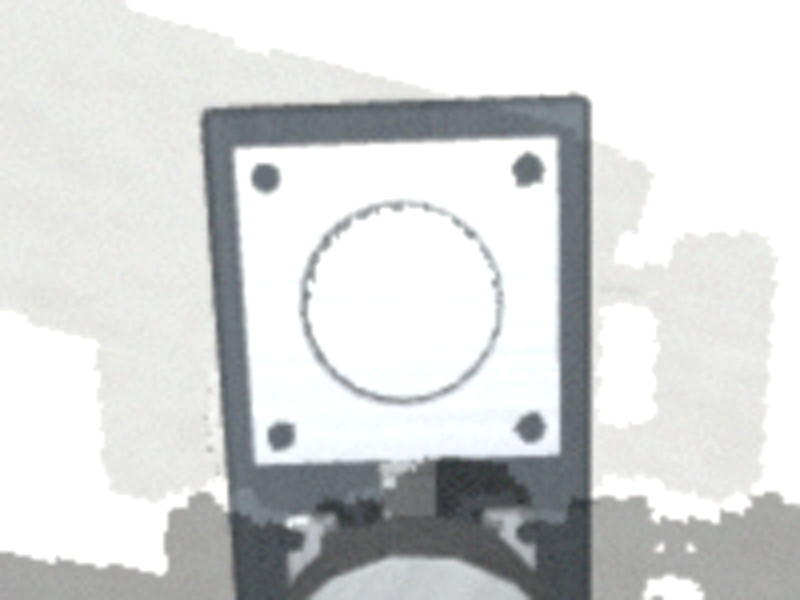

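The nest rim spans crop x 301–502 and y 202–404, so its centre is at pixel (274.4,146.8). The die block's corners are clear.

```bash
python3 - <<'E'
from h import *
im,K,M=load('wrist')
s=manip.read_state();Rt=R.from_quat(s['ee_rot']).as_matrix()
P=lambda x,y:cast(K,M,(x/4+174-.375,y/4+71-.375),.024)
n=P(401.5,303);c=[P(*q) for q in [(235,148),(558,137),(558,455),(255,465)]]
print('nest',n,'corner mean',np.mean(c,0))
d=lambda a,b:(np.degrees(np.arctan2(*(b-a)[[1,0]])).round(2),np.linalg.norm(b-a).round(4))
print(d(c[0],c[1]),d(c[3],c[2]),d(c[0],c[3]),d(c[1],c[2]))
h=[P(265,178),P(528,168),P(530,427),P(282,436)];print(np.mean(h,0),d(h[0],h[1]),d(h[3],h[2]),d(h[0],h[3]),d(h[1],h[2]))
print('tool y ang',d(np.zeros(3),Rt[:,1]),'tcp->nest tool',(Rt.T@(n-s['tcp_pos'])).round(4))
im,K,M=shot('top')
c=cv2.resize(im[210:245,220:260],None,fx=8,fy=8,interpolation=cv2.INTER_CUBIC)
g=cv2.cvtColor(c,cv2.COLOR_BGR2GRAY);print(proj(K,M,n))
E
```

```text
nest [0.56235463 0.14296031 0.024     ] corner mean [0.56254496 0.14221145 0.024     ]
(np.float64(15.98), np.float64(0.076)) (np.float64(16.02), np.float64(0.0759)) (np.float64(-74.23), np.float64(0.0764)) (np.float64(-74.31), np.float64(0.0763))
[0.56244695 0.14235344 0.024     ] (np.float64(16.21), np.float64(0.0622)) (np.float64(16.2), np.float64(0.0617)) (np.float64(-73.74), np.float64(0.0622)) (np.float64(-74.2), np.float64(0.0622))
tool y ang (np.float64(14.13), np.float64(1.0)) tcp->nest tool [ 0.0424 -0.0022  0.1784]
[238.0701729  228.09178875]
```

>>> drive_tool:
  plan: [0.18, -0.016, 0.1, -0.01, 0.18, -0.016, 0.3, -0.01, 0.18, -0.016, 0.5, -0.01, 0.18, -0.016, 0.587, -0.01, 0.18, -0.016, 0.587, -0.01, 0.18, -0.016, 0.587, -0.01, 0.18, -0.016, 0.587, -0.01]

```text
t: 7.7
tcp_pos: [0.5635, 0.1389, 0.0865]
ee_rot: [0.601, 0.799, 0.001, 0.001]
ft_force: [-0.2, -0.0, -1.1]
grip_width: 0.043
finger_force: 30.0
```

```bash
python3 - <<'E'
from h import *
im,K,M=shot('wrist');s=manip.read_state();print(s['t'],s['tcp_pos'],s['grip_width'],s['ft_force'])
print(proj(K,M,s['tcp_pos']-[0,0,.015]),proj(K,M,(.5624,.1427,.024)))
c=im[160:310,178:378]
cv2.imwrite('pics/w5.png',cv2.convertScaleAbs(cv2.resize(c,None,fx=4,fy=4,interpolation=cv2.INTER_CUBIC),alpha=1.3))
E
```

```text
7.75 [0.56350161 0.13900004 0.08658142] 0.04277760049605795 [-0.26269452  0.14185965 -1.08786663]
[275.07349584 257.58590366] [275.36747877 222.61357159]
```

View pics/w5.png

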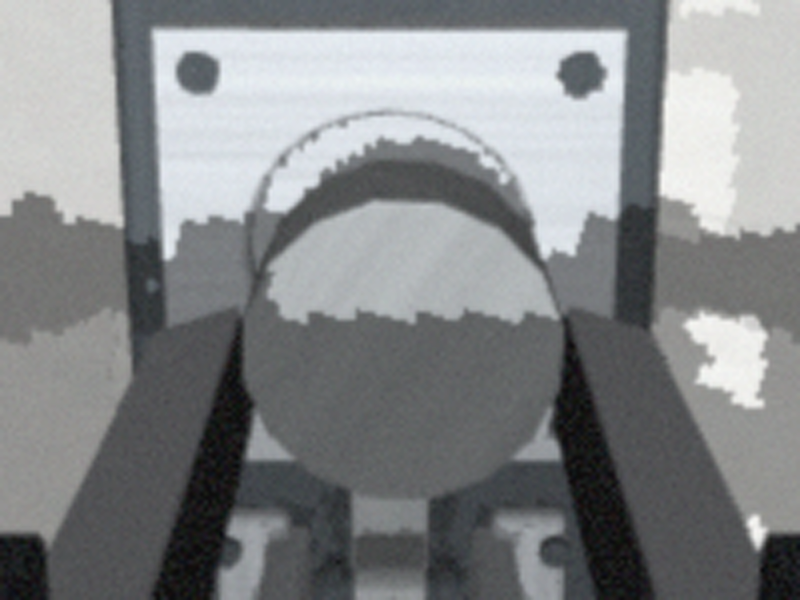

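The blank's top face spans crop x 242–565 and y 200–498. The nest's far rim is at (392,110), and the die's far corners are at (152,30) and (627,30).

```bash
python3 - <<'E'
from h import *
im,K,M=load('wrist')
s=manip.read_state();Rt=R.from_quat(s['ee_rot']).as_matrix()
T=lambda x,y,z:(Rt.T@(cast(K,M,(x/4+178-.375,y/4+160-.375),z)-s['tcp_pos']))[:2].round(4)
zt=s['tcp_pos'][2]-.015
for q in [(404,498),(404,200),(242,345),(565,345)]: print('blank',T(*q,zt))
print('bottom far',T(392,160,zt-.022))
for q in [(152,30),(627,30),(392,110),(247,235),(537,235)]: print('die',T(*q,.024))
print('plunger mid',T(390,510,.03))
E
```

```text
blank [-0.016   0.0019]
blank [0.0271 0.0019]
blank [ 0.0069 -0.0198]
blank [0.0068 0.0235]
bottom far [0.0266 0.0002]
die [ 0.0415 -0.0385]
die [0.0414 0.0379]
die [0.0283 0.    ]
die [ 0.0069 -0.0243]
die [0.0068 0.0243]
plunger mid [-0.0411 -0.0005]
```

>>> drive_tool:
  plan: [-0.006, -0.01, 0, 0, -0.006, -0.01, 0.04, 0, -0.006, -0.01, 0.08, 0, -0.006, -0.01, 0.1, 0, -0.006, -0.01, 0.12, 0, -0.006, -0.01, 0.135, 0, -0.006, -0.01, 0.15, 0, -0.006, -0.01, 0.15, 0, -0.006, -0.01, 0.15, 0]

```text
t: 8.65
tcp_pos: [0.5607, 0.1374, 0.0551]
ee_rot: [0.601, 0.799, 0.0, 0.0]
ft_force: [-0.8, -0.2, -0.5]
grip_width: 0.0431
finger_force: 30.0
```

Blank is 6 mm into the nest with no contact force. Lowering the last 2 mm and releasing.

>>> drive_tool:
  plan: [0, 0, 0.004, 0, 0, 0, 0.009, 0, 0, 0, 0.009, 0, 0, 0, 0.009, 0]

```text
t: 9.05
tcp_pos: [0.5606, 0.1374, 0.0533]
ee_rot: [0.601, 0.799, 0.0, 0.0]
ft_force: [0.6, 0.6, -0.7]
grip_width: 0.0433
finger_force: 30.0
```

>>> drive_tool:
  plan: [0, 0, 0, 0, 0, 0, 0, 0, 0, 0, 0, 0, 0, 0, 0, 0, 0, 0, 0, 0, 0, 0, 0, 0]
  jaw: -0.36

```text
t: 9.65
tcp_pos: [0.5607, 0.1374, 0.0533]
ee_rot: [0.601, 0.799, 0.0, -0.0]
ft_force: [-0.4, -0.7, 0.0]
grip_width: 0.0638
finger_force: 0.0
```

>>> drive_tool:
  plan: [0, 0, -0.1, 0, 0, 0, -0.3, 0, 0, 0, -0.5, 0, 0, 0, -0.7, 0, -0.3, 0, -0.7, 0, -0.3, 0, -0.7, 0, -0.3, 0, -0.7, 0]

```text
t: 10.35
tcp_pos: [0.5775, 0.0767, 0.1934]
ee_rot: [0.603, 0.798, -0.0, 0.0]
ft_force: [-0.0, 1.0, 0.3]
grip_width: 0.0637
finger_force: 0.0
```

```bash
python3 - <<'E'
from h import *
im,K,M=shot('wrist');s=manip.read_state();print(s['t'],s['tcp_pos'],s['grip_width'],s['ft_force'])
q=proj(K,M,(.5624,.1427,.024)).astype(int);print(q)
x0,y0=q[0]-100,max(q[1]-60,0);print(x0,y0);c=im[y0:y0+150,x0:x0+200]
cv2.imwrite('pics/w6.png',cv2.convertScaleAbs(cv2.resize(c,None,fx=4,fy=4,interpolation=cv2.INTER_CUBIC),alpha=1.3))
E
```

```text
10.4 [0.57685391 0.07910048 0.19284991] 0.06407877373309631 [-0.12606202  0.71209683  0.23139537]
[280 120]
180 60
```

View pics/w6.png

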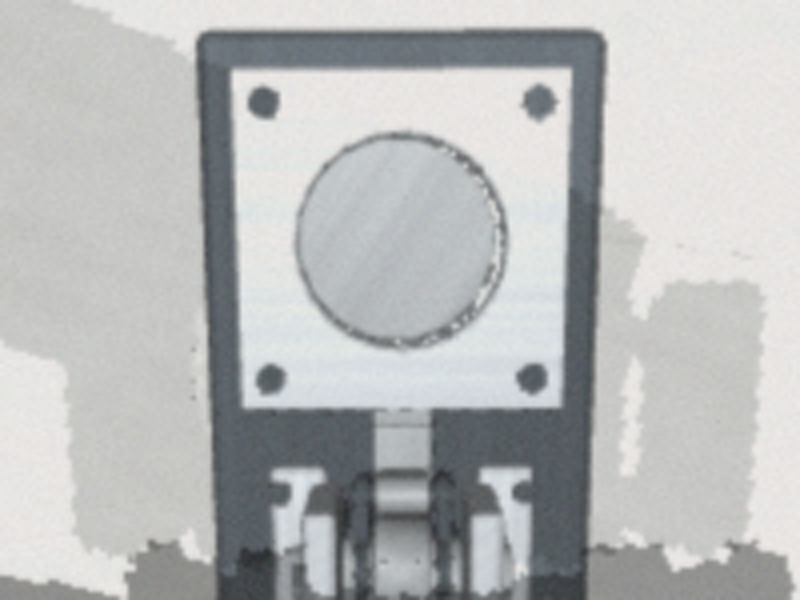

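The blank lies flat and centred inside the nest rim (crop centre (402,240)). Next I move to the crossbar, gripping it 25 mm off the rod on the near side.

>>> drive_tool:
  plan: [-0.53, -0.11, 0, 0.5, -0.53, -0.11, 0, 0.5, -0.53, -0.11, 0, 0.5, -0.53, -0.11, 0, 0.5, -0.53, -0.11, 0, 0.5, -0.53, -0.11, 0, 0.5, -0.53, -0.11, 0, 0.5, -0.53, -0.11, 0, 0.5, -0.53, -0.11, 0, 0.5, -0.53, -0.11, 0, 0.5, -0.53, -0.11, 0, 0.5, -0.53, -0.11, 0, 0.5, -0.53, -0.11, 0.2, 0.5, -0.53, -0.11, 0.2, 0.5]

```text
t: 11.8
tcp_pos: [0.5824, -0.0257, 0.1492]
ee_rot: [0.99, 0.142, -0.004, -0.002]
ft_force: [-1.7, 0.1, -0.5]
grip_width: 0.0636
finger_force: 0.0
```

```bash
python3 - <<'E'
from h import *
im,K,M=shot('wrist','w7.png');s=manip.read_state();print(s['t'],s['tcp_pos'],s['q'].round(2),s['grip_width'])
Rt=R.from_quat(s['ee_rot']).as_matrix();print(Rt.round(3))
print('bar px',proj(K,M,(.6095,-.021,.068)),mv((.5855,-.028,.074)).round(3))
E
```

```text
11.85 [ 0.58369411 -0.02658272  0.15128037] [-0.43  0.74  0.71  1.79 -0.63  0.85 -0.7 ] 0.06393746801533966
[[ 0.96   0.28  -0.006]
 [ 0.28  -0.96   0.001]
 [-0.005 -0.003 -1.   ]]
bar px [282.20158688 185.67771626] [0.009 0.01  0.386]
```

View pics/w7.png

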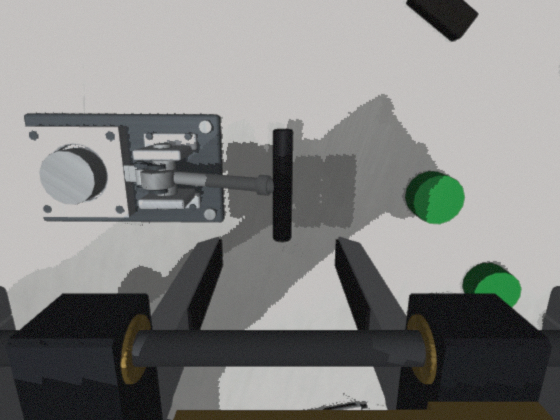

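The crossbar is at (283,185), where predicted, and lies between the fingers. Descending and gripping.

>>> drive_tool:
  plan: [0.01, 0.01, 0.15, 0, 0.01, 0.01, 0.25, 0, 0.01, 0.01, 0.33, 0, 0.01, 0.01, 0.386, 0, 0.01, 0.01, 0.386, 0, 0.01, 0.01, 0.386, 0]

```text
t: 12.45
tcp_pos: [0.5886, -0.0298, 0.0767]
ee_rot: [0.99, 0.14, 0.0, 0.0]
ft_force: [-0.3, -0.1, 0.8]
grip_width: 0.0641
finger_force: 0.0
```

>>> drive_tool:
  plan: [0, 0, 0, 0, 0, 0, 0, 0, 0, 0, 0, 0, 0, 0, 0, 0, 0, 0, 0, 0, 0, 0, 0, 0, 0, 0, 0, 0, 0, 0, 0, 0, 0, 0, 0, 0, 0, 0, 0, 0]
  jaw: 1

```text
t: 13.45
tcp_pos: [0.5873, -0.0267, 0.0757]
ee_rot: [0.99, 0.141, -0.001, -0.002]
ft_force: [-1.2, 5.6, 2.0]
grip_width: 0.0131
finger_force: 30.0
```

```bash
python3 - <<'E'
from h import *
s=manip.read_state();print(s['t'],s['tcp_pos'],s['ft_force'],s['grip_width'])
Rt=R.from_quat(s['ee_rot']).as_matrix()
hx=np.array([.2756,-.9613,0]);g=np.array([s['tcp_pos'][0],s['tcp_pos'][1],.074])
for a in np.linspace(0,1.22,13)[1:]:
    t=np.radians(20)+a
    d=.1*(np.cos(t)-np.cos(np.radians(20)))*hx+[0,0,.1*(np.sin(t)-np.sin(np.radians(20)))]
    print(a.round(2),(Rt.T@d/.2).round(3))
E
```

```text
13.45 [ 0.58729567 -0.0266824   0.07574401] [-1.17071549  5.64438847  1.96733493] 0.013102441525143789
0.1 [ 0.    -0.02  -0.047]
0.2 [ 0.    -0.045 -0.091]
0.3 [ 0.    -0.074 -0.133]
0.41 [ 0.    -0.107 -0.171]
0.51 [ 0.    -0.144 -0.206]
0.61 [ 0.    -0.184 -0.237]
0.71 [ 0.001 -0.227 -0.264]
0.81 [ 0.001 -0.273 -0.287]
0.92 [ 0.001 -0.32  -0.304]
1.02 [ 0.001 -0.37  -0.317]
1.12 [ 0.001 -0.42  -0.324]
1.22 [ 0.002 -0.471 -0.327]
```

>>> drive_tool:
  plan: [0, -0.02, -0.047, 0, 0, -0.045, -0.091, 0, 0, -0.074, -0.133, 0, 0, -0.107, -0.171, 0, 0, -0.144, -0.206, 0, 0, -0.184, -0.237, 0, 0, -0.227, -0.264, 0, 0, -0.273, -0.287, 0, 0, -0.32, -0.304, 0, 0, -0.37, -0.317, 0, 0, -0.42, -0.324, 0, 0, -0.47, -0.327, 0, 0, -0.47, -0.327, 0, 0, -0.47, -0.327, 0]

```text
t: 14.85
tcp_pos: [0.5636, 0.0578, 0.1451]
ee_rot: [0.99, 0.139, 0.002, 0.002]
ft_force: [-2.4, -4.5, 15.9]
grip_width: 0.0132
finger_force: 30.0
```

```bash
python3 - <<'E'
from h import *
im,K,M=shot('wrist','w8.png');s=manip.read_state();print(s['t'],s['tcp_pos'],s['ft_force'],s['grip_width'],s['finger_force'])
n=np.array([.5624,.1427]);d=s['tcp_pos'][:2]-n;h=np.array([.2756,-.9613]);print('holder x',d@h,'y',d@[.9613,.2756])
print(R.from_quat(s['ee_rot']).as_matrix().round(3))
E
```

```text
14.9 [0.5636006  0.05773849 0.14515388] [-2.5204003  -4.64393071 15.11339193] 0.01296718052475548 30.003660321235657
holder x 0.0820043872080103 y -0.02226125431637888
[[ 0.961  0.276  0.005]
 [ 0.276 -0.961 -0.002]
 [ 0.004  0.004 -1.   ]]
```

View pics/w8.png

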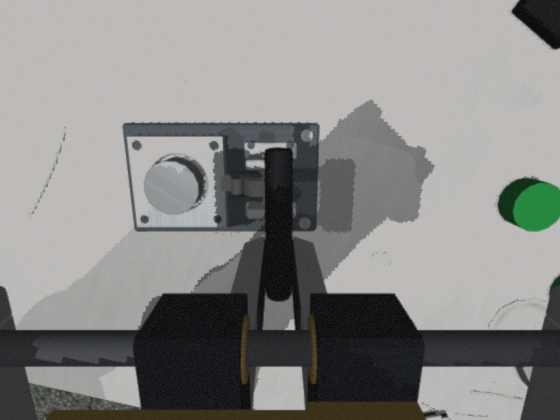

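The lever is nearly up (bar about 6 mm short of the hinge line) and the blank is still in its nest. Nudging on.

>>> drive_tool:
  plan: [0, -0.01, -0.02, 0, 0, -0.02, -0.02, 0, 0, -0.03, -0.02, 0, 0, -0.03, -0.02, 0, 0, -0.03, -0.02, 0, 0, -0.03, -0.02, 0, 0, -0.03, -0.02, 0]

```text
t: 15.6
tcp_pos: [0.5614, 0.0652, 0.146]
ee_rot: [0.99, 0.14, 0.001, 0.001]
ft_force: [3.7, -3.8, -5.7]
grip_width: 0.0132
finger_force: 30.0
```

```bash
python3 - <<'E'
from h import *
s=manip.read_state();print(s['t'],s['tcp_pos'],s['ft_force'],s['grip_width'])
d=s['tcp_pos'][:2]-[.5624,.1427];print('holder x',d@[.2756,-.9613],'y',d@[.9613,.2756])
im,K,M=shot('wrist')
h=np.array([.2756,-.9613,0]);y=np.array([.9613,.2756,0]);o=np.array([.5624,.1427,0])
for e in (-.04,.04):print('pred bar end up',proj(K,M,o+.076*h+e*y+[0,0,.134]))
m=(im.max(2)<38)[130:290,255:300].astype(np.uint8)
for r in range(0,160,20):
    x=np.nonzero(m[r])[0];print(r+130,x.min()+255 if len(x) else '',x.max()+255 if len(x) else '')
E
```

```text
15.6 [0.56138227 0.06518003 0.14596348] [ 3.65742479 -3.83054716 -5.73827646] 0.013173667816982669
holder x 0.07423945935038652 y -0.02234284827020149
pred bar end up [280.14734313 294.13052977]
pred bar end up [280.63416657 146.90996068]
130  
150 266 290
170 265 292
190 266 292
210 266 291
230 266 291
250 263 293
270 261 295
```

>>> drive_tool:
  plan: [0, 0.006, 0.008, 0, 0, 0.006, 0.008, 0, 0, 0.006, 0.008, 0, 0, 0.006, 0.008, 0, 0, 0.006, 0.008, 0]

```text
t: 16.15
tcp_pos: [0.5618, 0.0637, 0.1458]
ee_rot: [0.99, 0.14, 0.001, 0.001]
ft_force: [0.8, -3.9, 6.4]
grip_width: 0.0132
finger_force: 30.0
```

```bash
python3 - <<'E'
from h import *
s=manip.read_state();print(s['t'],s['tcp_pos'],s['ft_force'],s['grip_width'],s['finger_force'])
d=s['tcp_pos'][:2]-[.5624,.1427];print('holder x',d@[.2756,-.9613],'y',d@[.9613,.2756])
im,K,M=shot('wrist');b,K2,M2=shot('scene')
q=proj(K,M,(.5624,.1427,.024)).astype(int);x0=max(q[0]-70,0);y0=q[1]-70
a=cv2.resize(im[y0:y0+140,x0:x0+150],None,fx=2.6,fy=2.6,interpolation=cv2.INTER_CUBIC)
q=proj(K2,M2,(.575,.1,.06)).astype(int);c=cv2.resize(b[q[1]-70:q[1]+70,q[0]-75:q[0]+75],None,fx=2.6,fy=2.6,interpolation=cv2.INTER_CUBIC)
cv2.imwrite('pics/w9.png',cv2.convertScaleAbs(np.hstack([a,c]),alpha=1.3))
E
```

```text
16.15 [0.56183674 0.06368515 0.14581631] [ 0.80983319 -3.90162991  6.40866561] 0.013246121761234998 30.000210106372833
holder x 0.07580174364853572 y -0.02231795072611428
```

View pics/w9.png

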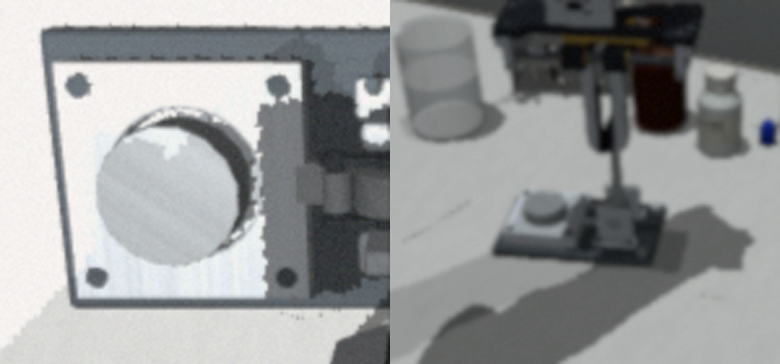

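The blank is flat and pushed to the opposite wall, and the lever stands upright. I'll check the blank's position, then hand in if it's fine.

```bash
python3 - <<'E'
from h import *
im,K,M=load('wrist')
q=proj(K,M,(.5624,.1427,.024)).astype(int);x0=max(q[0]-70,0);y0=q[1]-70
d=lambda x,y,z:(lambda v:(round(v@[.2756,-.9613],4),round(v@[.9613,.2756],4)))((cast(K,M,(x/2.6+x0-.3,y/2.6+y0-.3),z)-[.5624,.1427,z])[:2])
L,Rr,T,B=d(96,197,.038),d(240,197,.038),d(168,126,.038),d(172,266,.038);print(L,Rr,T,B)
cx=(L[0]+Rr[0])/2;print(cx)
if -.006<cx<.002: print(job.hand_in())
E
```

```text
(np.float64(-0.0232), np.float64(-0.0014)) (np.float64(0.0205), np.float64(-0.0014)) (np.float64(0.0003), np.float64(0.0202)) (np.float64(-0.0018), np.float64(-0.0233))
-0.0013499999999999988
the job is handed in; nothing more can be done
None
```

The round blank is seated flat in the nest and clamped, with the gripper still holding the cam lever upright (bar within about 1 mm of over the hinge); job handed in at about 16 s, verdict not shown to me.

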